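# Hold the UV lamp over the tacky casting

## Task

Open the yellow lid of the lamp case until it rests on its stop, take out the UV lamp and carry it over the top of the supply caddy to the blue casting without bumping the caddy or shifting anything else. Finish still holding the lamp, level and still, about 2 cm above the blue casting, centred over it and lined up lengthwise, never touching the castings.

Things in the scene. Friction and masses are not known exactly. Their poses are not given: they have to be found in the camera images.
- lid (a joint): hinge of the case's yellow lid: 0 = shut, grows as it opens, 1.8 rad = wide open, resting on its stop just past upright. A free-swinging 250 g lid: it falls shut by itself below about 1.5 rad and falls open to its stop above about 1.6 rad; it stays on the stop.
- lid_hinge (a point): point on the lid's hinge line, in the middle of the case's far (+x) rim, 90 mm above the table; it moves with the lid. Shut, its axes are those of the case: x away from the robot, z up; the hinge line runs along y. The lid is a plate 190 mm (x) by 250 mm (y), 8 mm thick, reaching from here to -x when shut.
- lid_knob (a point): middle of the head of the black round knob on top of the lid, 160 mm from the hinge line and 43 mm off the lid's hinge-level underside (35 mm above its upper face); head 28 mm across and 16 mm thick, on a neck 12 mm thick. Held by its sides along the hinge's y direction, it can turn between the fingers as the lid swings.
- case: black lamp case fixed to the table, 190 (x) by 250 (y) by 90 mm high, walls and floor 5 mm, open at the top under the lid; origin at the centre of its underside, the hinge on its +x rim, x across its short side.
- lamp: cordless grey UV curing lamp of about 400 g lying right way up inside the case; it lights by itself when lifted. Head 120 (x) by 56 (y) mm and 30 mm high; violet light window on the underside; origin at the centre of that underside, z up, x along the length.
- lamp_grip (a point): middle of the lamp's black grip bar, 59 mm above the lamp's underside; the bar is 104 mm long (lamp x), 24 mm wide (lamp y), from 46 to 72 mm above the underside, open on both sides above the head.
- casting: blue bar casting, its top still tacky, 120 (x) by 50 (y) by 28 mm high, loose in its tray; origin at the centre of its underside, x along its length.
- casting_top (a point): centre of the blue casting's top face, 28 mm above its underside.
- tray: aluminium curing tray fixed to the table under the blue casting, 170 (x) by 100 (y) mm, rim 18 mm high, floor 4 mm; origin at the centre of its underside.
- cured_bar: amber bar casting of the same size as the blue one, already cured, in a tray of its own; leave it alone.
- tray2: the amber bar's tray, like the other one.
- caddy: plywood supply caddy fixed to the table, standing between the case and the trays: 380 (x) by 90 (y) mm, walls 70 mm high; the white tubs, stir sticks and brush handles in it reach 160 mm above the table. Origin at the centre of its underside. An obstacle.
- resin_jug: white jug with black cap, 110 mm wide, 225 mm high; origin under its centre. Bystander.
- hardener_jug: white jug with white cap, 110 mm wide, 225 mm high; origin under its centre. Bystander.
- pail: empty white mixing pail, 120 mm wide, 120 mm high; origin under its centre. Bystander.
- drill: yellow and black cordless drill standing on its battery, about 205 mm long and high; origin under its battery's centre. Bystander.
- torch: blue hand torch cylinder, 70 mm wide, 245 mm high; origin under its centre. Bystander.
- driver: screwdriver lying on the table. Bystander.
Not all that is in view belongs to the job. What is shaped like the tray2 but purple is not meant.

How it is judged:
On the way, in this order (a step that is already met when the one before it is completed fails the run):
1. the case lid rests wide open on its stop (value of joint lid above 1.72 rad), for 0.2 s.
2. the gripped lamp is lifted out of the open case (height (world z) of lamp above 0.11 m and contact force between the fingers and lamp above 1 N), for 0.1 s.
3. the lamp passes over the top of the caddy (y of lamp in the frame of caddy between -0.06 and 0.06 m and x of lamp in the frame of caddy between -0.26 and 0.26 m and z of lamp in the frame of caddy above 0.14 m and contact force between the fingers and lamp above 1 N), for 0.05 s.
At the end, for the whole second after the job is handed in: The lid is on its stop (over 1.72 rad); the lamp hangs in the gripper alone, at rest, within 7 degrees of level, its underside 8 to 32 mm above the blue casting's top, within 15 mm of its centre and 10 degrees of its lengthwise direction (either way round); the casting is untouched (value of joint lid above 1.72 rad and horizontal distance between lamp and casting_top below 0.015 m and z of lamp in the frame of casting_top between 0.008 and 0.032 m and angle between the x axis of lamp and the x axis of casting, either way round below 0.17 rad and angle between lamp's own z axis and vertical below 0.12 rad and linear speed of lamp below 0.02 m/s and angular speed of lamp below 0.15 rad/s and contact force between the fingers and lamp above 1 N and contact force between lamp and casting below 0.3 N and contact force between lamp and tray below 0.3 N and contact force between lamp and cured_bar below 0.3 N and contact force between lamp and tray2 below 0.3 N and contact force between lamp and case below 0.3 N and contact force between lamp and caddy below 0.3 N and contact force between casting and the fingers below 0.3 N and distance of casting from where it was at the start of the episode below 0.008 m); the arm keeps its last pose, push and grip.
It fails at once if a casting is touched by the lamp or the robot (contact force between any of lamp, the arm, the fingers and casting above 0.5 N or contact force between any of lamp, the arm, the fingers and cured_bar above 0.5 N).
It fails at once if a casting is shifted by more than 8 mm (distance of any of casting, cured_bar from where it was at the start of the episode above 0.008 m).
It fails at once if the caddy is bumped (contact force between any of lamp, the arm, the fingers and caddy above 3 N).
It fails at once if a bystander is shifted by more than 20 mm or knocked over (distance of any of resin_jug, hardener_jug, pail, drill, torch, driver from where it was at the start of the episode above 0.02 m or angle between any of resin_jug, hardener_jug, pail, drill, torch's own z axis and vertical above 0.3 rad).
It also fails if it takes over 64 s, if anything falls off the work surface, if the arm or the gripper's body presses on something with over 40 N, if the wrist force passes 120 N, or if a joint passes its speed limit or range.

## Robot

A 6-joint arm with a two-finger parallel gripper is mounted at the origin on the work surface. World frame = base frame: x ahead of the robot, y to its left, z up, the work surface at z = 0. Lengths are in m, angles in rad, forces in N, time in s.
With the tool pointing down it reaches from about 0.375 to 0.75 m from the base axis. Payload 9 kg.
Tool frame: the origin (TCP) lies midway between the tips of the shut fingers; the grasp point (between the pads) lies 19 mm behind it; z points along the fingers, y is the line along which they close (so a half turn about z gives the same grasp; the last joint's range is limited). The gripper opens to 85 mm and grips with 20 to 120 N. Pads are 22 mm wide; open, the fingers measure 114 mm over their backs; the gripper's body (76 mm by 85 mm) begins 54 mm behind the grasp point. The pads swing forward as they close: fully open they stand 13 mm farther back than shut.
Start: joints at [0.902, 0.104, 0.097, 1.564, 0, 1.353], TCP at [0.261, 0.54, 0.231] pointing down, gripper open.
Joint ranges: [-2.99, 2.99], [-0.84, 1.86], [-1.1, 1.16], [-1.84, 2.11], [-1.51, 1.56], [-3.14, 3.14]. Speed limits (rad/s): [2.22, 2.22, 2.57, 3.14, 3.14, 3.14].

## Interface

Orientations are given as [roll, pitch, yaw] about the fixed x, y, z axes, in that order (R = Rz(yaw) Ry(pitch) Rx(roll)).
In Python, from plant import robot gives the robot as it stands. Calls block until the motion is done:
- robot.goto(position, orientation): joint-space move of the TCP to a pose.
- robot.servo_line(position, rotation=None, max_speed=0.15, stop_force=None): straight line of the TCP; rotation=None keeps the orientation; max_speed is the mean speed in m/s. With stop_force (N) it stops when the force on the tool has changed by that much, and returns True; else False.
- robot.movej(angles): joint-space move.
- robot.set_gripper(opening): finger opening in m; the grip force is fixed at half the most; returns when the fingers have stopped.
- robot.dwell(seconds).
- robot.ik(position, orientation): joint angles nearest the present ones, or None.
- robot.get_image(name): name is "scene" or "top" or "wrist"; returns the picture (384x512x3 uint8, red, green, blue); there is no depth.
- robot.calibration(name): a dict with "fov_y" (degrees; the focal length in pixels is half the picture's height over the tangent of half this angle, whatever the lens; pixels are square), "cx", "cy" (the principal point, pixels), "R" (3x3) and "t" (3): a world point X has camera coordinates R X + t; the wrist camera has in their place "tool_from_camera" (4x4, takes a point from camera to tool coordinates, whose origin is the TCP and whose axes are the flange's). Camera axes: x right, y down, z forward; pixel columns grow to the right and rows downward; lengths in m; the calibration is good to about 2 mm. The wrist camera is an equidistant fisheye: a pixel r from the principal point sees the ray r / f radians off the axis. A picture is of the moment at which its call begins: read the wrist's pose just before it. calibration takes no time and is no camera call.
A pose or a line that the arm cannot do raises robot.MotionError and nothing moves.
- robot.finish_job(): hands the job in; it is judged then, once.
Readings, each from a call of its own:
- robot.read_time(): time.
- robot.read_qpos(): joint angles.
- robot.read_joint_velocities(): joint speeds.
- robot.read_tau(): joint torques, N m.
- robot.read_tcp_pos(): TCP position.
- robot.read_eef_rot(): TCP orientation.
- robot.read_ft_force(): force on the tool from outside, world axes, zero at the start.
- robot.read_wrist_torque(): the same for the moment, N m.
- robot.read_grip_width(): finger opening in m.
- robot.read_gripper_force(): force on a finger pad.
Only numpy, scipy, OpenCV 4.12 (cv2) and the standard library are available. Lean on these libraries where they do the work, as an engineer would, in place of code of your own. Each camera call takes 0.05 s, during which the arm holds its last target. There are 200 camera calls.

## Working session

There is one attempt and no reset: what is moved stays moved. The work goes in short steps, each a Python script; the robot and the scene stay as the last script left them, time stands still between calls to the robot, and variables do not carry over. Pictures are saved under pics/ and viewed, at most 10 in all, crops included, and the job is handed in when it is done.

```bash
ls; mkdir -p pics; python3 - <<'E'
from plant import robot
import cv2,numpy as np
for n in ("scene","top"):
    im=robot.get_image(n); cv2.imwrite(f"pics/{n}0.png",cv2.resize(im[:,:,::-1],(800,600),interpolation=cv2.INTER_CUBIC))
    c=robot.calibration(n); print(n,c)
print(robot.calibration("wrist"), robot.read_eef_rot(), robot.read_time())
E
```

```text
pics
scene {'fov_y': 43.337471385162225, 'cx': 255.14665687928195, 'cy': 184.66911877275214, 'R': array([[ 0.87901823,  0.47647968, -0.01714802],
       [ 0.29474017, -0.57130899, -0.76598582],
       [-0.3747735 ,  0.66826129, -0.64262872]]), 't': array([-0.43028127, -0.04327416,  2.12187213])}
top {'fov_y': 46.692320694815045, 'cx': 258.7372528141855, 'cy': 191.13070737978228, 'R': array([[ 0.01300219, -0.99989494, -0.00640649],
       [-0.97833718, -0.01139747, -0.2067038 ],
       [ 0.20660907,  0.00895531, -0.97838259]]), 't': array([-0.00604265,  0.50461332,  1.87297294])}
{'fov_y': 65.70646984690485, 'cx': 262.560263717865, 'cy': 195.45247141508605, 'tool_from_camera': array([[-5.16420865e-04, -9.48634902e-01, -3.16372497e-01,
         8.15953216e-02],
       [ 9.99999867e-01, -4.91742334e-04, -1.57841962e-04,
        -9.71276715e-04],
       [-5.83935599e-06, -3.16372536e-01,  9.48635029e-01,
        -1.41357495e-01],
       [ 0.00000000e+00,  0.00000000e+00,  0.00000000e+00,
         1.00000000e+00]])} [-3.14040144e+00 -2.85695358e-04  2.69077964e+00] 0.1
```

View pics/scene0.png

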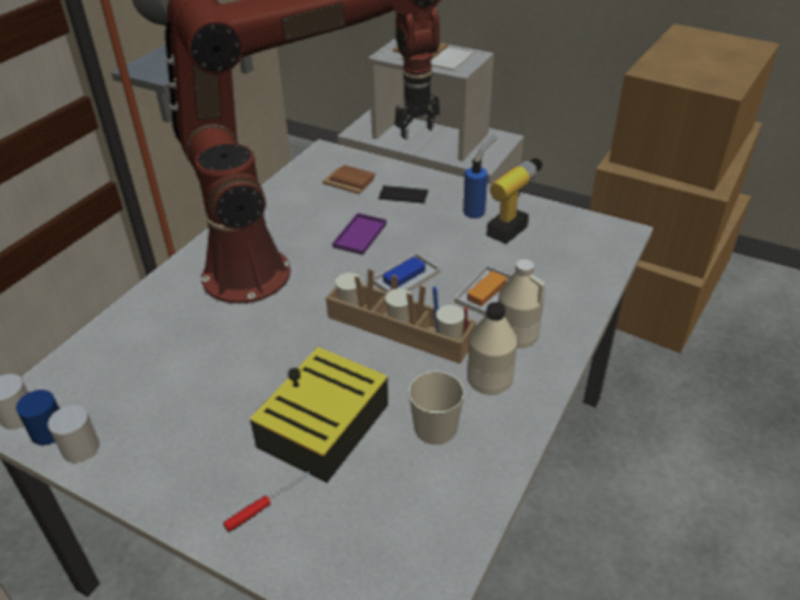

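View pics/top0.png

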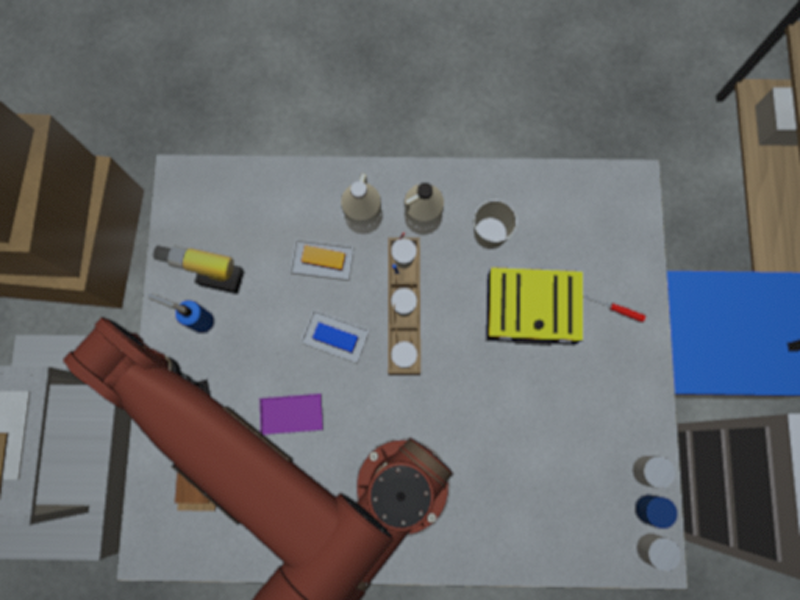

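The top view shows: yellow lid (536,304), knob (539,324), blue casting (335,337) in its aluminium tray, amber bar (323,258), caddy (404,305), pail (495,223) and jugs at (361,203) and (424,203). The purple flat piece (291,414) is the decoy, and the blue casting is the only blue bar in an aluminium tray. Next I'll measure them.

```bash
cat > h.py <<'E'
from plant import robot
import cv2,numpy as np
def ray(n,uv):
    c=robot.calibration(n); f=192/np.tan(np.radians(c['fov_y'])/2)
    uv=np.atleast_2d(uv).astype(float)
    d=np.c_[(uv[:,0]-c['cx'])/f,(uv[:,1]-c['cy'])/f,np.ones(len(uv))]@c['R']
    return -c['R'].T@c['t'],d
def plane(n,uv,z):
    o,d=ray(n,uv); return o+d*((z-o[2])/d[:,2])[:,None]
def rect(n,im,lo,hi,z,box=None):
    m=cv2.inRange(cv2.cvtColor(im,cv2.COLOR_RGB2HSV),lo,hi)
    if box: k=np.zeros_like(m); k[box[1]:box[3],box[0]:box[2]]=1; m=m*k
    m=cv2.morphologyEx(m,cv2.MORPH_CLOSE,np.ones((5,5)))
    c=max(cv2.findContours(m,cv2.RETR_EXTERNAL,cv2.CHAIN_APPROX_NONE)[0],key=cv2.contourArea)
    P=plane(n,c[:,0],z)[:,:2]
    (x,y),(w,h),a=cv2.minAreaRect((P*1000).astype(np.float32))
    return [round(v) for v in(x,y,w,h)]+[round(a,1)],c[:,0].min(0),c[:,0].max(0)
E
python3 - <<'E'
from h import *
for n in("top","scene"):
    im=robot.get_image(n)
    s=n=="top"
    print(n,"lid",rect(n,im,(22,120,60),(38,255,255),.098,(300,160,390,225) if s else (150,210,260,290)))
    print("blue",rect(n,im,(105,120,60),(130,255,255),.032,(190,195,240,235) if s else (238,160,278,185)))
    print("amber",rect(n,im,(8,140,80),(20,255,255),.032,(190,155,225,175) if s else (290,165,330,198)))
k=1/1.5625
p=lambda n,u,v,z:np.round(plane(n,np.array([u,v])*k,z)[0],3)
print("knob",p("top",539,324,.14),p("scene",294,373,.138))
print("caddy z.07",[p("top",*q,.07) for q in((390,237),(420,238),(420,374),(389,374))])
print("pail top",p("top",495,218,.12),"jugs",p("top",425,190,.22),p("top",360,188,.22))
print("tray",[p("top",*q,.018) for q in((316,313),(367,327),(357,360),(304,346))])
E
```

```text
top lid ([485, -352, 250, 192, 87.7], array([312, 172], dtype=int32), array([372, 218], dtype=int32))
blue ([399, 192, 118, 48, 70.9], array([200, 207], dtype=int32), array([228, 224], dtype=int32))
amber ([610, 256, 79, 17, 67.0], array([194, 163], dtype=int32), array([210, 170], dtype=int32))
scene lid ([496, -364, 251, 193, 87.9], array([161, 223], dtype=int32), array([246, 289], dtype=int32))
blue ([411, 178, 127, 63, 70.5], array([246, 165], dtype=int32), array([271, 181], dtype=int32))
amber ([638, 219, 134, 54, 81.5], array([300, 174], dtype=int32), array([323, 194], dtype=int32))
knob [ 0.422 -0.354  0.14 ] [ 0.429 -0.359  0.138]
caddy z.07 [array([0.677, 0.042, 0.07 ]), array([ 0.675, -0.042,  0.07 ]), array([ 0.295, -0.045,  0.07 ]), array([0.294, 0.038, 0.07 ])]
pail top [ 0.719 -0.246  0.12 ] jugs [ 0.76  -0.052  0.22 ] [0.763 0.118 0.22 ]
tray [array([0.468, 0.248, 0.018]), array([0.43 , 0.104, 0.018]), array([0.337, 0.129, 0.018]), array([0.374, 0.278, 0.018])]
```

```bash
cat >> h.py <<'E'
from scipy.spatial.transform import Rotation as Ro
def wcam():
    T=np.eye(4); T[:3,:3]=Ro.from_euler('xyz',robot.read_eef_rot()).as_matrix(); T[:3,3]=robot.read_tcp_pos()
    return T@np.array(robot.calibration('wrist')['tool_from_camera'])
def wplane(T,uv,z):
    c=robot.calibration('wrist'); f=192/np.tan(np.radians(c['fov_y'])/2)
    d=np.atleast_2d(uv)-[c['cx'],c['cy']]; r=np.linalg.norm(d,axis=1); a=r/f
    v=np.c_[d/r[:,None]*np.sin(a)[:,None],np.cos(a)]@T[:3,:3].T
    return T[:3,3]+v*((z-T[2,3])/v[:,2])[:,None]
def snap(name):
    T=wcam(); im=robot.get_image('wrist'); np.save(name,T); cv2.imwrite(f'pics/{name}.png',im[:,:,::-1]); return T,im
E
python3 - <<'E'
from h import *
for ps in(-.04,np.pi-.04,-np.pi-.04):
    for P in((.42,-.35,.3),(.42,-.35,.115),(.64,-.358,.225),(.64,-.358,.3)):
        q=robot.ik(P,[np.pi,0,ps]); print(round(ps,2),P,None if q is None else np.round(q,2))
robot.goto([.40,-.35,.33],[np.pi,0,np.pi-.04])
snap('w1'); print(robot.read_tcp_pos(),robot.read_time())
E
```

```text
-0.04 (0.42, -0.35, 0.3) [-0.93 -0.03  0.08  1.69  0.    2.25]
-0.04 (0.42, -0.35, 0.115) [-0.93 -0.05 -0.27  1.35  0.    2.25]
-0.04 (0.64, -0.358, 0.225) [-0.69  0.55  0.62  1.64  0.    2.49]
-0.04 (0.64, -0.358, 0.3) [-0.69  0.62  0.86  1.81  0.    2.49]
3.1 (0.42, -0.35, 0.3) [-0.93 -0.03  0.08  1.69  0.   -0.89]
3.1 (0.42, -0.35, 0.115) [-0.93 -0.05 -0.27  1.35  0.   -0.89]
3.1 (0.64, -0.358, 0.225) [-0.69  0.55  0.62  1.64  0.   -0.65]
3.1 (0.64, -0.358, 0.3) [-0.69  0.62  0.86  1.81  0.   -0.65]
-3.18 (0.42, -0.35, 0.3) [-0.93 -0.03  0.08  1.69  0.   -0.89]
-3.18 (0.42, -0.35, 0.115) [-0.93 -0.05 -0.27  1.35  0.   -0.89]
-3.18 (0.64, -0.358, 0.225) [-0.69  0.55  0.62  1.64  0.   -0.65]
-3.18 (0.64, -0.358, 0.3) [-0.69  0.62  0.86  1.81  0.   -0.65]
[ 0.40036696 -0.34958399  0.32997426] 3.4167
```

View pics/w1.png

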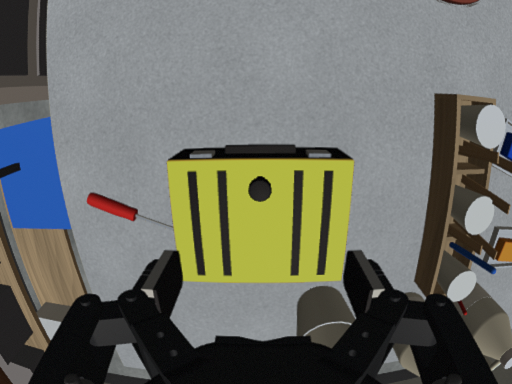

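The wrist view shows the knob at (260,188), with lid corners at about (168,159), (353,159), (344,282) and (181,282). Image up points toward the robot.

```bash
python3 - <<'E'
from h import *
T=np.load('w1.npy')
print(np.round(wplane(T,[(260,188)],.141),4))
P=wplane(T,[(168,159),(353,159),(344,282),(181,282)],.098);print(np.round(P,3),P.mean(0))
im=cv2.imread('pics/w1.png')[:,:,::-1]
m=cv2.morphologyEx(cv2.inRange(cv2.cvtColor(im,cv2.COLOR_RGB2HSV),(22,120,60),(38,255,255)),cv2.MORPH_CLOSE,np.ones((25,25)))
c=max(cv2.findContours(m,0,1)[0],key=cv2.contourArea)[:,0]
print(cv2.minAreaRect((wplane(T,c,.098)[:,:2]*1000).astype(np.float32)))
E
```

```text
[[ 0.4193 -0.3541  0.141 ]]
[[ 0.387 -0.475  0.098]
 [ 0.397 -0.231  0.098]
 [ 0.59  -0.231  0.098]
 [ 0.58  -0.485  0.098]] [ 0.48853449 -0.35536655  0.098     ]
((486.6239929199219, -357.17913818359375), (247.6995391845703, 189.60693359375), 87.94042205810547)
```

```bash
python3 - <<'E'
from h import *
o=[np.pi,0,np.pi-.038]
robot.goto([.4195,-.354,.20],o)
print("hit",robot.servo_line([.4195,-.354,.115],max_speed=.1,stop_force=10))
robot.set_gripper(0.0)
w=robot.read_grip_width(); print("w",w,robot.read_gripper_force(),robot.read_ft_force())
if .02<w<.035:
    ex=np.array([np.cos(-.038),np.sin(-.038),0]); p0=np.array(robot.read_tcp_pos())
    r=np.hypot(.16,.043); a0=np.arctan2(.043,-.16)
    for th in np.linspace(0,1.7,15)[1:]:
        a=a0-th; p=p0+ex*(r*np.cos(a)+.16)+[0,0,r*np.sin(a)-.043]
        robot.servo_line(p,max_speed=.08)
        print(round(th,2),np.round(robot.read_ft_force(),1),round(robot.read_grip_width(),4))
print(robot.read_time())
snap('w2'); im=robot.get_image('scene'); cv2.imwrite('pics/s2.png',cv2.resize(im[140:340,100:340,::-1],None,fx=2.4,fy=2.4))
E
```

```text
hit False
w 0.025858908994487978 59.006006489507854 [-1.23156092  3.20862704  5.04867509]
0.12 [-1.3 -1.  -3. ] 0.0254
0.24 [-1.7  0.7 -2.2] 0.0258
0.36 [-2.3  0.9 -2.2] 0.0254
0.49 [-3.4  1.8 -1.5] 0.0257
0.61 [-3.6  3.5  0.2] 0.0255
0.73 [-3.9  4.2  1. ] 0.0252
0.85 [-4.6  5.5  2.1] 0.0256
0.97 [-3.6  5.3  3.8] 0.026
1.09 [-1.9  5.9  4. ] 0.0254
1.21 [-2.   5.5  4.2] 0.0255
1.34 [-1.3  5.8  5.4] 0.0255
1.46 [-0.7  6.6  6.8] 0.0255
1.58 [0.6 6.3 6.5] 0.0257
1.7 [1.3 6.1 6.3] 0.0257
11.2
```

View pics/s2.png

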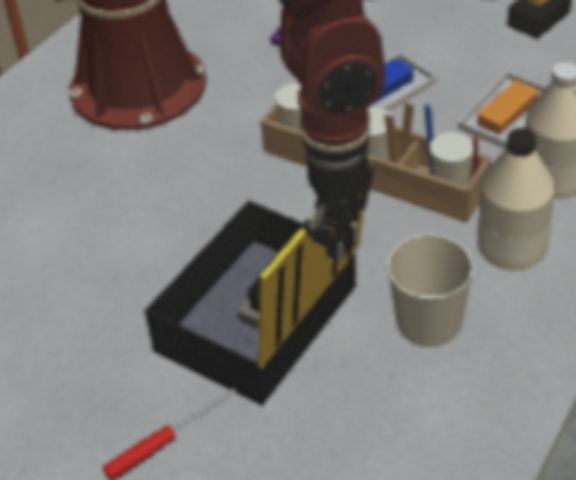

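The lid (crop 285,300) stands upright with the knob still gripped, and the grey lamp is visible behind its edge at (250,305). I'll release the knob, back off and look into the case.

```bash
python3 - <<'E'
from h import *
robot.set_gripper(.085); robot.dwell(.5)
p=np.array(robot.read_tcp_pos()); print(p)
robot.servo_line(p+[0,0,.08],max_speed=.12)
robot.servo_line([.46,-.355,.36],max_speed=.2)
snap('w3'); print(robot.read_tcp_pos(),robot.read_ft_force(),robot.read_time())
E
```

```text
[ 0.64265158 -0.362482    0.22556949]
[ 0.46060003 -0.35487847  0.35903861] [0.17274113 0.22186435 0.24810187] 14.375
```

View pics/w3.png

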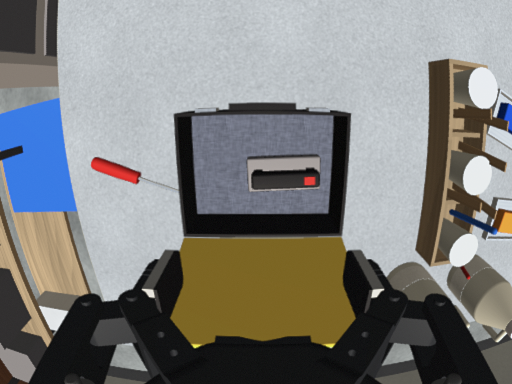

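The lid is open. The lamp lies along world y: head corners about (249,157) and (321,190), black bar from (252,171) to (319,188).

```bash
python3 - <<'E'
from h import *
T=np.load('w3.npy'); im=cv2.imread('pics/w3.png')
cv2.imwrite('pics/w3c.png',cv2.resize(im[145:205,235:335],(800,480),interpolation=cv2.INTER_CUBIC))
E
```

```text
(no output)
```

View pics/w3c.png

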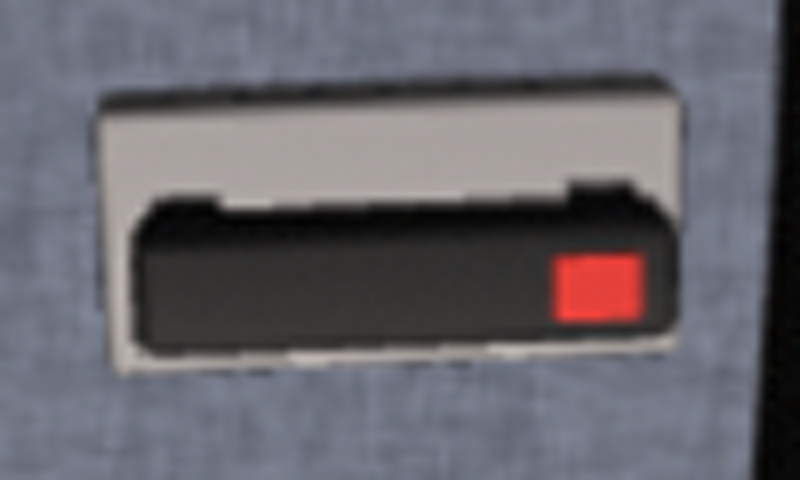

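The crop shows head top corners at (103,112), (680,92), (680,350) and (118,372). The bar's top face has corners at about (140,248), (672,226), (672,332) and (148,352), and the red button is at the right.

```bash
python3 - <<'E'
from h import *
T=np.load('w3.npy')
for c,z in(([(103,112),(680,92),(680,350),(118,372)],.035),([(140,248),(672,226),(672,332),(148,352)],.077)):
    P=wplane(T,np.array(c)/8+[235,145],z)
    a=P[1]-P[0]+P[2]-P[3]; 
    print(np.round(P.mean(0),4),"len",np.linalg.norm(P[1]-P[0]),"wid",np.linalg.norm(P[3]-P[0]),"dir",np.degrees(np.arctan2(a[1],a[0])))
E
```

```text
[ 0.4985 -0.3211  0.035 ] len 0.11597832114449798 wid 0.054464146805285024 dir 90.18288393469575
[ 0.4987 -0.3218  0.077 ] len 0.09875224146732837 wid 0.02008056479742025 dir 90.30143085095403
```

```bash
python3 - <<'E'
from h import *
o=[np.pi,0,np.radians(90.2)-np.pi]
robot.goto([.4987,-.3215,.20],o)
print("hit",robot.servo_line([.4987,-.3215,.046],max_speed=.1,stop_force=10))
robot.set_gripper(0.0)
w=robot.read_grip_width(); print("w",w,robot.read_gripper_force(),np.round(robot.read_ft_force(),1))
if .018<w<.03:
    robot.servo_line([.4987,-.3215,.10],max_speed=.06)
    print(np.round(robot.read_ft_force(),1))
    robot.servo_line([.4987,-.3215,.28],max_speed=.12)
    robot.dwell(.2); print(np.round(robot.read_ft_force(),1),np.round(robot.read_wrist_torque(),2),robot.read_grip_width(),robot.read_tcp_pos())
T,im=snap('w4'); im2=robot.get_image('top'); s=robot.get_image('scene')
cv2.imwrite('pics/c4.png',cv2.hconcat([cv2.resize(im,(400,300)),cv2.resize(s[100:340,80:400],(400,300))])[:,:,::-1])
cv2.imwrite('pics/t4.png',im2[:,:,::-1])
b=(190,195,240,235)
print("blue",rect("top",im2,(105,120,60),(130,255,255),.032,b),robot.read_time())
E
```

```text
hit False
w 0.02331653449230067 61.677517890930176 [-0.2  0.5  1.9]
[-0.4 -0.2 -3.6]
[-0.9 -0.4 -3.3] [ 0.01 -0.04 -0.01] 0.02348290884105607 [ 0.4985607  -0.321372    0.27957055]
blue ([399, 192, 118, 48, 70.9], array([200, 207], dtype=int32), array([228, 224], dtype=int32)) 21.0583
```

View pics/c4.png

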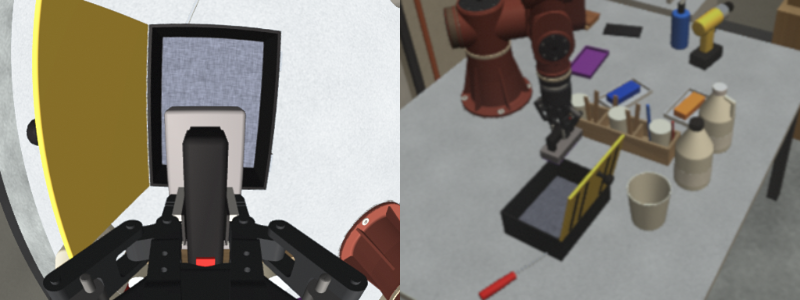

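The lamp is held level (about 0.37 kgf), the lid is on its stop, and the casting hasn't moved. I'll carry it over the caddy and slightly past the casting for a close view.

```bash
python3 - <<'E'
from h import *
print("torch",plane("top",np.array([188,308])*.64,.245))
a=np.radians(70.9)-np.pi
robot.servo_line([.43,0,.28],[np.pi,0,np.radians(80)-np.pi],max_speed=.15)
print(np.round(robot.read_ft_force(),1))
robot.servo_line([.43,.29,.28],[np.pi,0,a],max_speed=.15)
robot.dwell(.2); T,im=snap('w5'); print(np.round(robot.read_ft_force(),1),robot.read_grip_width(),robot.read_tcp_pos(),robot.read_time())
E
```

```text
torch [[0.43400449 0.53570204 0.245     ]]
[ 0.3  0.6 -3.8]
[ 0.3 -0.3 -3.8] 0.022986997850606605 [0.43007839 0.28977103 0.28007146] 25.7333
```

View pics/w5.png

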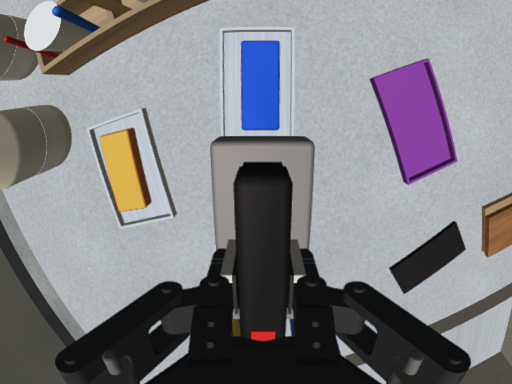

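The blue casting shows whole at columns 241–280, rows 41–130, in its aluminium tray. The amber bar (124,170) and the purple decoy (414,120) are separate. The lamp's head end is at (263,138).

```bash
python3 - <<'E'
from h import *
T=np.load('w5.npy'); im=cv2.imread('pics/w5.png')[:,:,::-1]
m=cv2.inRange(cv2.cvtColor(im,cv2.COLOR_RGB2HSV),(108,150,60),(128,255,255)); m[:,:200]=0; m[:,320:]=0; m[136:]=0
c=max(cv2.findContours(m,0,1)[0],key=cv2.contourArea)[:,0]
print(cv2.minAreaRect((wplane(T,c,.032)[:,:2]*1000).astype(np.float32)))
tcp=np.array(robot.read_tcp_pos()); R=Ro.from_euler('xyz',robot.read_eef_rot()).as_matrix()
for uv in((263,139),(212,160),(313,160)): print("head in tool",np.round(R.T@(wplane(T,[uv],tcp[2]-.010)[0]-tcp),4))
E
```

```text
((399.8011169433594, 192.1043243408203), (116.79833984375, 47.33354568481445), 71.05622863769531)
head in tool [0.0622 0.0005 0.01  ]
head in tool [ 0.0514 -0.0262  0.01  ]
head in tool [0.0514 0.0267 0.01  ]
```

```bash
python3 - <<'E'
from h import *
a=np.radians(71)-np.pi; d=np.array([np.cos(a),np.sin(a)])
p=np.array([.3998,.1921])-.001*d
robot.servo_line([*p,.28],[np.pi,0,a],max_speed=.12)
robot.servo_line([*p,.14],max_speed=.1)
print(robot.servo_line([*p,.093],max_speed=.04,stop_force=5))
robot.dwell(.5)
print(robot.read_tcp_pos(),robot.read_eef_rot(),np.round(robot.read_ft_force(),1),robot.read_grip_width(),robot.read_time())
s=robot.get_image('scene'); cv2.imwrite('pics/s6.png',cv2.resize(s[100:300,150:350,::-1],(600,600),interpolation=cv2.INTER_CUBIC))
E
```

```text
False
[0.40012592 0.19305756 0.09301497] [ 3.14158634e+00  2.61734165e-05 -1.90238366e+00] [-0.9 -0.2 -4.1] 0.023132736084671604 30.1
```

View pics/s6.png

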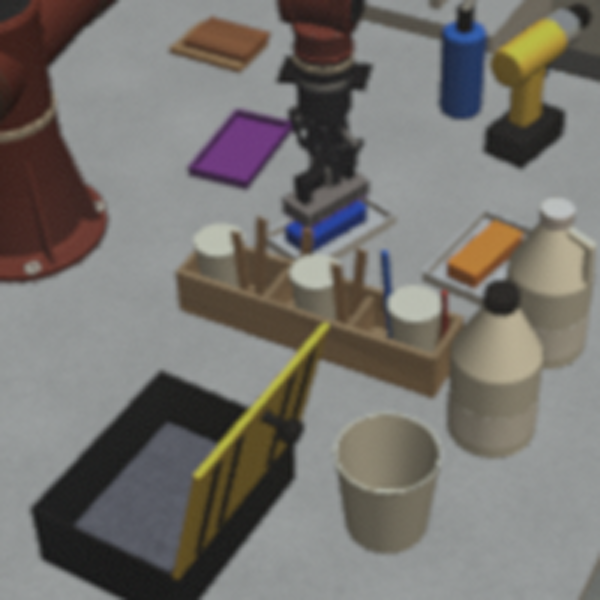

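The lamp (325,197) hangs just above the blue casting (327,225), parallel to it. The lid is open and nothing else has moved, so I'm handing it in.

```bash
python3 -c "
from plant import robot
print(robot.finish_job())"
```

```text
the job is handed in; nothing more can be done
None
```

I handed the job in after about 30 s of robot time: the lid is open past its balance point, and by my measurements the lamp is held level, centred and lined up about 2 cm above the blue casting. I saw no contact with the caddy or castings; the hand-in gave no verdict.

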